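Bolt the pump head down and hold its tube-tension arm open

ROBOT

A 6-joint arm with a two-finger parallel gripper is mounted at the origin on the work surface. World frame = base frame: x ahead of the robot, y to its left, z up, the work surface at z = 0. Lengths are in mm, angles in degrees, forces in N, time in s.
With the tool pointing down it reaches from about 300 to 850 mm from the base axis. Payload 4.2 kg.
Tool frame: the origin (TCP) lies midway between the tips of the shut fingers; the grasp point (between the pads) lies 19 mm behind it; z points along the fingers, x is the direction in which the jaws open and shut, and the axes are right-handed (so a half turn about z gives the same grasp; the last joint's range is limited). The gripper opens to 91 mm and grips with 3 to 60 N. Pads are 32 mm wide; open, the fingers measure 118 mm over their backs; the gripper's body (76 mm by 178 mm) begins 60 mm behind the grasp point.
Start: joints at [63.656, 18.312, 89.639, -0, 72.044, -1.146], TCP at [244.816, 520.297, 213.976] pointing down, gripper open.
Joint ranges: [-177.97, 177.97], [-48.28, 115.42], [12.27, 149.76], [-77.06, 257.06], [2.81, 150.46], [-146.56, 146.56]. Speed limits (degrees/s): [147.25, 147.25, 180, 180, 180, 180].

INTERFACE

Orientations are given as [roll, pitch, yaw] about the fixed x, y, z axes, in that order (R = Rz(yaw) Ry(pitch) Rx(roll)).
In Python, from workcell import monitor, vision, job, models gives the robot as it stands.
- The arm moves only by the shell command python3 -m creep 'ROWS' [FORCE]. ROWS is text: rows parted by semicolons, each of 7 numbers parted by spaces: the shift along the world's x, y, z in cm, then the turn, a rotation vector about the world's x, y, z in rad, then the gripper's target within -1 to 1 (shut at 1, half-way at 0, fully open at -1). In form: tx ty tz ax ay az hand; .... A call has 1 to 12 rows; each row shifts and turns the pose as measured when the row begins; what a row does not reach is not made up. A row lasts 1/12 s, in which the tool goes at most 41.7 mm and 7.16 degrees, less where a joint would pass 70% of its speed; a pose out of reach is approached as far as the arm can. A call is refused whole if a number of a shift passes 4.17 or a number of a turn 0.125, either way. A call with a gripper value outside its range is refused whole. The fingers move at their own pace and stop on an object; FORCE is the grip in N (left out, the last holds). Time passes only in rows, so rows that do not move let the fingers close. It gives the time, the measured TCP pose, the force and the opening at its end, in the units of the state.
- monitor.state(): the state, without advancing time (a new reading comes with each control period).
- vision.grab_frame(name): name is "scene" or "top"; returns a dict with "img" (480x640x3 uint8, red, green, blue), "mtx" (3x3 intrinsics, pixels), "dist_coeffs" ([k1, k2, p1, p2, k3] as OpenCV has them; the pictures are not rectified), "view" (4x4, takes a point from world to camera coordinates). Camera axes: x right, y down, z forward; pixel columns grow to the right and rows downward; lengths in mm; the calibration is good to about 2 mm. A picture is of the moment at which its call begins. There is no depth.
- job.job_done(): hands the job in, once; it reports no verdict.
Trained networks look in the newest picture that a camera, given by its name, has taken for a name from the list of things; names that differ only in an ending like _2 or _b are one class to them, and where a whole thing is asked for, a point or a joint stands for the part that bears it (a point fixed in the world has none). Each returns a list of dicts, best first, with "confidence" (0 to 1); they miss things now and then, are a little off and sometimes report something else, mostly with a low value. They report only what shows in the picture. A call takes as long as a camera call.
- models.search_frame(camera, query): "rect" ([left, top, right, bottom] in pixels, round what is visible of it).
- models.mark_of(camera, query): "at" ([column, row] in pixels: a listed point, or the origin of a listed thing).
The state is a dict: "time_s": time; "qpos": joint angles; "qvel": joint speeds; "effort": joint torques, N m; "ee_pos": TCP position; "ee_rot": TCP orientation; "force": force on the tool from outside, world axes, zero at the start; "torque": the same for the moment, N m; "gripper_width": finger opening in mm.
Only numpy, scipy, OpenCV 4.12 (cv2) and the standard library are available. Lean on these libraries where they do the work, as an engineer would, in place of code of your own. Each camera call takes 0.05 s, during which the arm holds its last target.

TASK

Get the pump head ready for a tube change: slide its bolt fully home into the keeper, then swing the sprung tension arm forward, away from the bolt, all the way to its stop and keep holding it there. The program finishes while the gripper is still holding the arm against its spring at the stop; the bolt stays home, and the bottle, jar and beaker are left alone.

Things in the scene. Friction and masses are not known exactly. Their poses are not given: they have to be found in the camera images.
- deck: grey instrument base plate lying on the bench, 260 (x) x 380 (y) x 15 mm high, fixed; origin at the centre of its underside, x points to its rear (roughly away from the robot), y to its left. It has two bays, centred 85 mm to the left and right of its centre line; each bay has a small steel keeper arch (28 mm wide, top 57 mm above the bench) at its right front, 90 mm in front of and 77 mm to the right of the bay centre. The deck is placed and turned differently each time.
- pump_head: white pump module, fixed on the deck in the left or the right bay (it changes). Origin at the centre of its underside, on the bay centre, 15 mm above the bench; axes like the deck's (x rear, y left). Main housing 140 (x, from -65 to +75) x 130 (y) x 45 mm high; in front of it a lower ledge 25 mm high (x from -120 to -65) carries the bolt. On the housing top is the tension arm with its hanger plate, its pivot, and two small stop blocks up to 63 mm above the origin.
- bolt (a joint): steel barrel bolt lying along the pump head's y axis on the ledge: 0 = fully withdrawn, 0.040 m = fully home in the keeper (end of travel). Grows as the bolt moves towards the pump head's -y (right). It starts between 0 and 0.012, needs about 2 N, and stays where it is left.
- bolt_pin (a point): grip point on the bolt's upright round dark steel pin, 10 mm in diameter, which rises above the bolt's rod; the point is on the pin's axis, 20 mm below its top, and 27 mm above the highest bolt guides below it (the guides lie on the rod's line, beside the pin's travel). At joint 0 it lies at x -90, y +7, z +68 mm in the pump head's frame.
- tension_arm (a joint): the dark steel tension arm (two plates with rollers between, like a derailleur cage) swinging level about a vertical pivot on top of the pump head: 0 = at rest, leaning towards the bolt; 1.22 rad = wound fully forward against the stop. Grows clockwise seen from above, as the post moves towards the pump head's +x (rear). A spring returns it to 0 when let go: at the post it pushes back with about 3 N at rest and 7 N at the stop.
- swing_post (a point): grip point on the upright round dark steel post at the free end of the tension arm, 12 mm in diameter, standing 40 mm above the arm's upper plate; the point is on the post's axis, 15 mm below its top and 25 mm above the plate (about 106 mm above the bench). It moves on a level circle of 80 mm radius about the pivot. Seen from the pivot in the pump head's frame, it starts 35 degrees from +y towards -x (the bolt side) and ends 35 degrees from +y towards +x (rear).
- pivot_centre (a point): centre of the tension arm's vertical pivot, level with the arm's upper plate; fixed at x +10, y -45, z +66 mm in the pump head's frame. The pivot's cap stands 6 mm higher.
- plain_module: white module in the other bay, same housing as the pump head but with only a low round grey lid (51 mm high) and no bolt or arm; fixed; not part of the job. Origin as the pump head's.
- amber_bottle: amber bottle, 72 mm wide, 130 mm high, standing on the bench to the right; origin at the centre of its underside; to be left alone
- clear_jar: clear jar with white cap, 60 mm wide, 75 mm high, on the bench to the left; origin at the centre of its underside; to be left alone
- beaker: open glass beaker, 68 mm wide, 85 mm high, on the bench to the left, nearer the robot; origin at the centre of its underside; to be left alone

How it is judged (in metres and radians):
On the way, in this order (a step that is already met when the one before it is completed fails the run):
1. the bolt is fully home in the keeper (within 3 mm of the end of its travel) (value of joint bolt above 0.037 m), for 0.2 s.
2. the tension arm is wound to its stop (within about 3.5 degrees) and held by the gripper (value of joint tension_arm above 1.16 rad and contact force between the fingers and tension_arm above 2 N), for 0.3 s.
At the end, for the whole second after the job is handed in: The bolt is within 3 mm of the end of its travel, and the tension arm is within 0.06 rad (3.5 degrees) of its stop, held there by the fingers with more than 2 N; bottle, jar and beaker stand within 30 mm of where they were (all of step 2 and value of joint bolt above 0.037 m and distance of each of amber_bottle, clear_jar, beaker from where it was at the start of the episode below 0.03 m); the arm keeps its last pose, push and grip.
It fails at once if the bottle, jar or beaker is displaced by more than 30 mm (distance of any of amber_bottle, clear_jar, beaker from where it was at the start of the episode above 0.03 m).
It also fails if it takes over 48 s, if anything falls off the work surface, if the arm or the gripper's body presses on something with over 40 N, if the wrist force passes 120 N, or if a joint passes its speed limit or range.

## Working session

There is one attempt and no reset: what is moved stays moved. The work goes in short steps, Python scripts to look and compute and a shell command to move; the robot and the scene stay as the last step left them, time stands still between calls to the robot, and variables do not carry over. Pictures are saved under pics/ and viewed, and the job is handed in when it is done.

```bash
mkdir -p pics; ls; python3 - <<'E'
from workcell import monitor, vision, models
import cv2
print(monitor.state())
for c in("scene","top"):
    f=vision.grab_frame(c); cv2.imwrite(f"pics/{c}0.png",f["img"][:,:,::-1])
    print(c,f["mtx"].tolist(),f["dist_coeffs"],f["view"].tolist() if hasattr(f["view"],'tolist') else f["view"])
    for q in("deck","pump_head","bolt_pin","swing_post","pivot_centre","plain_module"):
        print(q,[(r["at"],r["confidence"]) for r in models.mark_of(c,q)][:3])
E
```

```text
pics
{'time_s': 0.0, 'qpos': array([ 6.36549211e+01,  1.83493708e+01,  8.97074963e+01, -4.54451790e-04,
        7.20448915e+01, -1.14615230e+00]), 'qvel': array([-0.0467688 , -0.0657025 ,  0.05899542,  0.0380733 , -0.045036  ,
        0.02281897]), 'effort': array([ 1.63553359e-04, -4.12463272e+01, -2.31973761e+01,  7.27636297e-02,
        4.56242077e-02, -1.26589575e-04]), 'ee_pos': array([244.58415673, 519.80799789, 213.13566986]), 'ee_rot': array([-1.79998397e+02,  1.01746878e-01,  6.48012153e+01]), 'force': array([ 0.62872788, -1.10170058, -0.60685329]), 'torque': array([ 0.00234477, -0.08993753, -0.03860867]), 'gripper_width': 91.20268467714233}
scene [[555.2066633733834, 0.0, 324.7345141333281], [0.0, 555.2066633733834, 240.41176781430184], [0.0, 0.0, 1.0]] [-0.08645356  0.          0.          0.          0.        ] [[0.29980760416909186, 0.9537823717255136, 0.020361430893814036, -150.9055189130117], [0.7148070485492605, -0.21045206638087607, -0.6669038994490244, -310.14895199803357], [-0.6317960777234092, 0.2144973546262838, -0.7448654919055134, 1859.2632395979456], [0.0, 0.
[... 264 characters left out ...]
, 0.31)]
top [[621.4504602493887, 0.0, 321.7359663737974], [0.0, 621.4504602493887, 248.5572284721735], [0.0, 0.0, 1.0]] [-0.19417471  0.          0.          0.          0.        ] [[-0.01316701174757107, -0.9998899954466599, -0.0068283824818339165, 1.607746344476444], [-0.9923041036736314, 0.013907382418993777, -0.12304125546629976, 530.5366078765234], [0.12312268529442776, 0.005155746302016245, -0.9923780643716178, 1502.0876814298613], [0.0, 0.0, 0.0, 1.0]]
deck [([320.7, 240.2], 0.84)]
pump_head [([288.2, 245.0], 0.55)]
bolt_pin [([284.4, 280.9], 0.56)]
swing_post [([280.1, 258.1], 0.61)]
pivot_centre [([303.9, 237.4], 0.94)]
plain_module [([354.6, 234.9], 0.65), ([286.7, 281.1], 0.64)]
```

View pics/scene0.png

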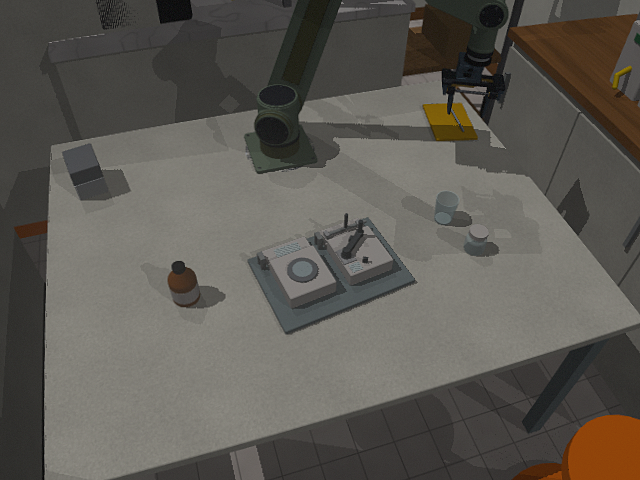

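View pics/top0.png

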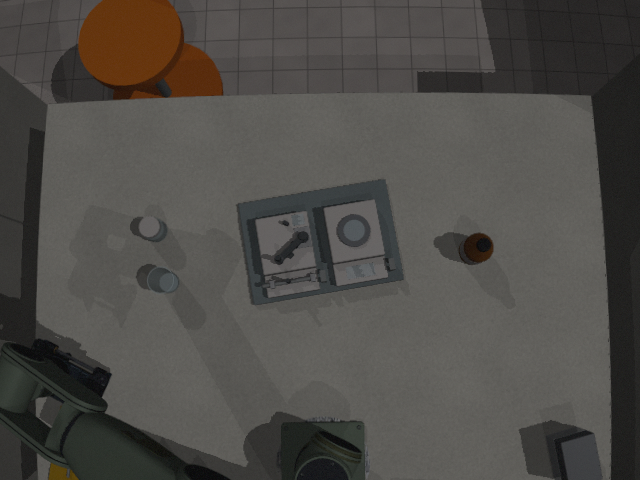

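```bash
cat > h.py <<'E'
import numpy as np, cv2
from workcell import vision
def world(f,uv,z):
    K=np.array(f["mtx"]);V=np.array(f["view"])
    n=cv2.undistortPoints(np.array([[uv]],float),K,np.array(f["dist_coeffs"]))[0,0]
    d=V[:3,:3].T@np.array([n[0],n[1],1]);c=-V[:3,:3].T@V[:3,3]
    return c+d*(z-c[2])/d[2]
def proj(f,P):
    V=np.array(f["view"]);P=np.atleast_2d(P).astype(float)
    return cv2.projectPoints(P,cv2.Rodrigues(V[:3,:3])[0],V[:3,3],np.array(f["mtx"]),np.array(f["dist_coeffs"]))[0][:,0]
def crop(f,c,s,n,name):
    x,y=c;i=f["img"][y-n*3//8:y+n*3//8,x-n//2:x+n//2,::-1]
    cv2.imwrite(name,cv2.resize(np.ascontiguousarray(i),None,fx=s,fy=s,interpolation=cv2.INTER_CUBIC))
E
python3 - <<'E'
from h import *
f=vision.grab_frame("top")
crop(f,(310,250),4,200,"pics/topz.png")
for n,uv,z in [("deck",(320.7,240.2),0),("ph",(288.2,245),15),("pin",(284.4,280.9),83),("post",(280.1,258.1),106),("piv",(303.9,237.4),81),("plain",(354.6,234.9),15)]: print(n,world(f,uv,z).round(1))
f=vision.grab_frame("scene")
crop(f,(340,250),4,200,"pics/scz.png")
for n,uv,z in [("deck",(333.3,269.6),0),("ph",(356.7,256.6),15),("pin",(346.1,218.9),83),("post",(358,220.9),106),("piv",(345.4,249.8),81),("plain",(299.9,277.2),15)]: print(n,world(f,uv,z).round(1))
E
```

```text
deck [555.9  -3.1   0. ]
ph [542.9  78.3  15. ]
pin [448.1  83.9  83. ]
post [500.2  92.1 106. ]
piv [552.1  36.6  81. ]
plain [566.  -88.3  15. ]
deck [548.4  10.4   0. ]
ph [534.4  82.2  15. ]
pin [450.9  76.4  83. ]
post [487.8  96.5 106. ]
piv [555.3  38.8  81. ]
plain [559.1 -87.1  15. ]
```

View pics/topz.png

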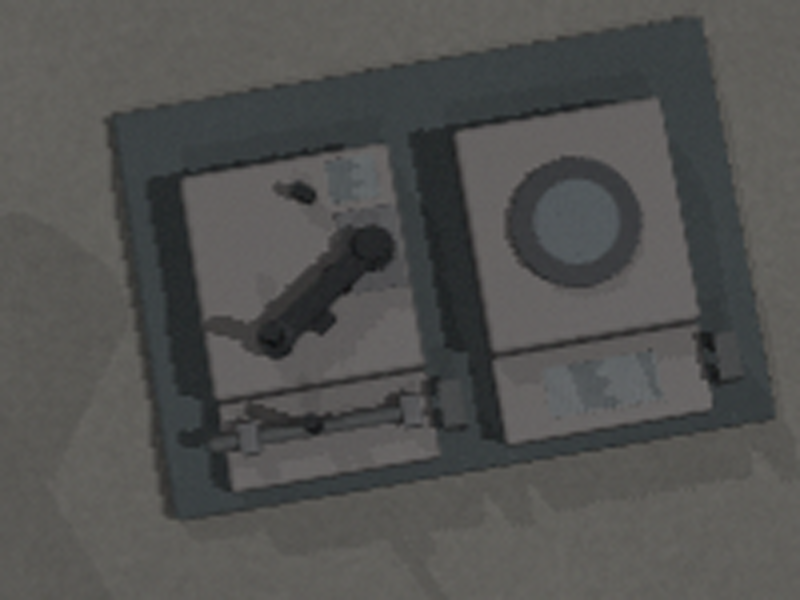

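View pics/scz.png

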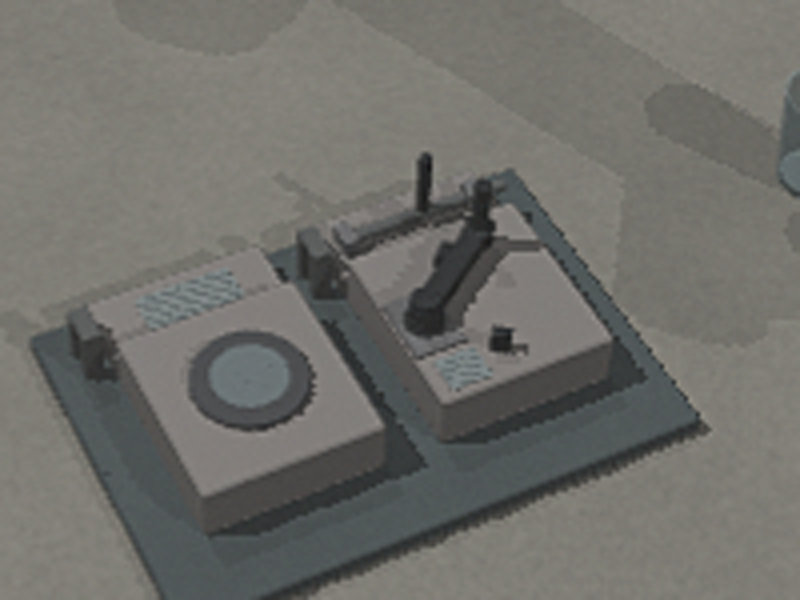

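```bash
python3 - <<'E'
from h import *
from scipy.optimize import least_squares
ft=vision.grab_frame("top");fs=vision.grab_frame("scene")
loc=np.array([[130,190,15],[130,-190,15],[-130,-190,15],[-130,190,15]])
def px(l,c): return (np.array(l)-1.5)/4+np.array([c[0]-100,c[1]-75])
obsT=px([[107,117],[700,18],[775,415],[172,518]],(310,250))
# scene: right rear? corners visible at zoom: (32,342) front-right, (512,170) front-left, (706,428) rear-left
obsS=px([[32,342],[512,170],[706,428]],(340,250)); locS=loc[[2,3,0]]
def T(p,l):
    c,s=np.cos(p[2]),np.sin(p[2]); l=np.atleast_2d(l)
    return np.c_[p[0]+c*l[:,0]-s*l[:,1],p[1]+s*l[:,0]+c*l[:,1],l[:,2]]
def r(p,w): 
    a=[]
    if 't' in w:a.append(proj(ft,T(p,loc))-obsT)
    if 's' in w:a.append(proj(fs,T(p,locS))-obsS)
    return np.concatenate(a).ravel()
for w in('t','s','ts'):
    o=least_squares(r,[555,0,.15],args=(w,)); p=o.x
    print(w,p[:2].round(1),np.degrees(p[2]).round(2),o.fun.round(1))
    b=np.array([0,85,15])
    for n,l in [("piv",[10,-45,66]),("pin0",[-90,7,68]),("pin40",[-90,-33,68]),
      ("post0",[10-80*np.sin(np.radians(35)),-45+80*np.cos(np.radians(35)),91]),("post1",[10+80*np.sin(np.radians(35)),-45+80*np.cos(np.radians(35)),91])]:
        P=T(p,b+np.array(l))[0]
        print(n,P.round(1),proj(ft,P).round(1),proj(fs,P).round(1))
# pin top in images
for f,l,c in((ft,(314,424),(310,250)),(fs,(425,157),(340,250))):
    print("pintop",world(f,px(l,c),103))
for f,l,c in((ft,(270,337),(310,250)),(fs,(482,184),(340,250))):
    print("posttop",world(f,px(l,c),121))
E
```

```text
t [5.524e+02 4.000e-01] 8.95 [ 0.4 -0.5 -0.3 -0.8 -0.1  0.6  0.   0.7]
piv [556.1  41.5  81. ] [[301.8 235.8]] [[346.5 249.8]]
pin0 [449.2  77.3  83. ] [[287.2 280.4]] [[346.2 218.4]]
pin40 [455.4  37.8  83. ] [[303.8 277.6]] [[333.3 222.9]]
post0 [500.5  99.1 106. ] [[277.2 258. ]] [[360.5 224. ]]
post1 [591.2 113.3 106. ] [[271. 220.]] [[377.7 247.4]]
s [560.8  -1.9] 8.92 [-0.7  0.1  0.8  0.5  0.  -0.6]
piv [564.5  39.1  81. ] [[302.8 232.3]] [[346.7 252.3]]
pin0 [457.6  75.   83. ] [[288.1 276.8]] [[346.4 220.7]]
pin40 [463.8  35.5  83. ] [[304.7 274. ]] [[333.4 225.2]]
post0 [509.   96.7 106. ] [[278.1 254.4]] [[360.8 226.4]]
post1 [599.6 111.  106. ] [[272.  216.5]] [[378.  249.9]]
ts [ 5.547e+02 -1.000e-01] 8.87 [ 0.7 -1.5 -0.  -1.5  0.  -0.2  0.1 -0.3 -0.5 -1.7  0.7 -1.1 -0.3 -2.5]
piv [558.4  40.9  81. ] [[302.1 234.8]] [[346.6 250.5]]
pin0 [451.6  76.9  83. ] [[287.3 279.4]] [[346.3 219. ]]
pin40 [457.8  37.4  83. ] [[303.9 276.6]] [[333.4 223.5]]
post0 [503.   98.6 106. ] [[277.4 257. ]] [[360.7 224.7]]
post1 [593.6 112.7 106. ] [[271.3 219. ]] [[377.8 248.1]]
pintop [447.15343791  73.82046166 103.        ]
pintop [450.753002    74.78472485 103.        ]
posttop [496.84061484  97.99542405 121.        ]
posttop [501.7016424   96.41018824 121.        ]
```

Top view: the pump head is in the left bay, the pin at about (288,281) and the post at about (278,259). The deck yaw is about 8.9°, with the pin at about (450,75) and the post at about (500,98). The two cameras disagree by 4–8 mm in x. I'm moving above the pin.

```bash
python3 -m creep '1.72 -3.71 0 0 0 0.119 -1; 1.72 -3.71 0 0 0 0.119 -1; 1.72 -3.71 0 0 0 0.119 -1; 1.72 -3.71 0 0 0 0.119 -1; 1.72 -3.71 0 0 0 0.119 -1; 1.72 -3.71 0 0 0 0 0; 1.72 -3.71 0 0 0 0 0; 1.72 -3.71 0 0 0 0 0; 1.72 -3.71 0 0 0 0 0; 1.72 -3.71 0 0 0 0 0; 1.72 -3.71 0 0 0 0 0; 1.72 -3.71 0 0 0 0 0' 30
```

```text
time_s: 1.9
ee_pos: [446.6, 79.5, 215.0]
ee_rot: [179.7, -0.3, 99.3]
force: [1.0, 0.5, 0.0]
gripper_width: 47.6
```

```bash
python3 -m creep '0.3 -0.4 -3 0 0 0 0; 0 0 -3 0 0 0 0; 0 0 -2.5 0 0 0 0; 0 0 0 0 0 0 0; 0 0 0 0 0 0 0'; python3 - <<'E'
from h import *
from workcell import monitor
s=monitor.state();print(s["ee_pos"].round(1),s["force"].round(1))
ft=vision.grab_frame("top");fs=vision.grab_frame("scene")
crop(ft,(310,250),4,200,"pics/top1.png");crop(fs,(350,220),4,200,"pics/sc1.png")
print(proj(fs,s["ee_pos"]),proj(ft,s["ee_pos"]))
E
```

```text
time_s: 2.32
ee_pos: [455.6, 65.9, 130.3]
ee_rot: [179.1, -0.1, 98.5]
force: [0.5, 0.2, 0.7]
gripper_width: 45.8
[455.6  65.9 130.3] [0.5 0.2 0.7]
[[343.81134861 208.6342819 ]] [[290.83538856 276.04765521]]
```

View pics/sc1.png

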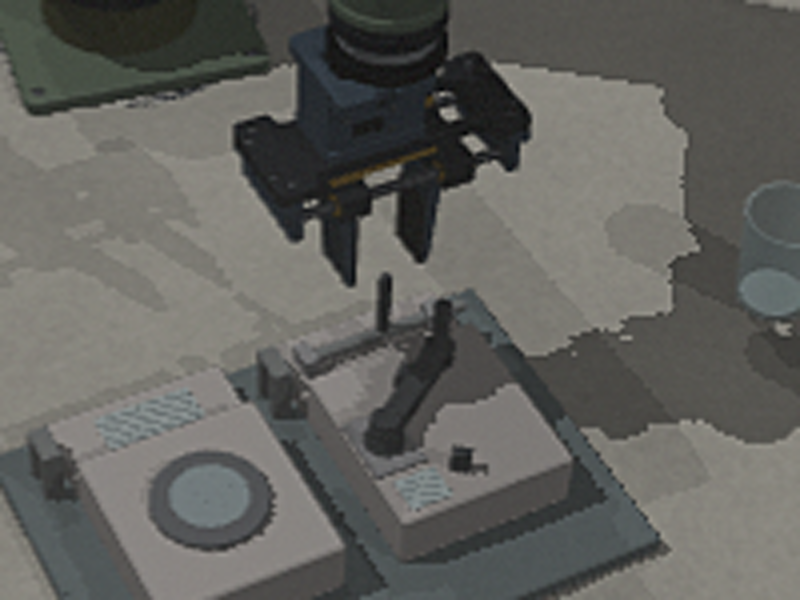

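View pics/top1.png

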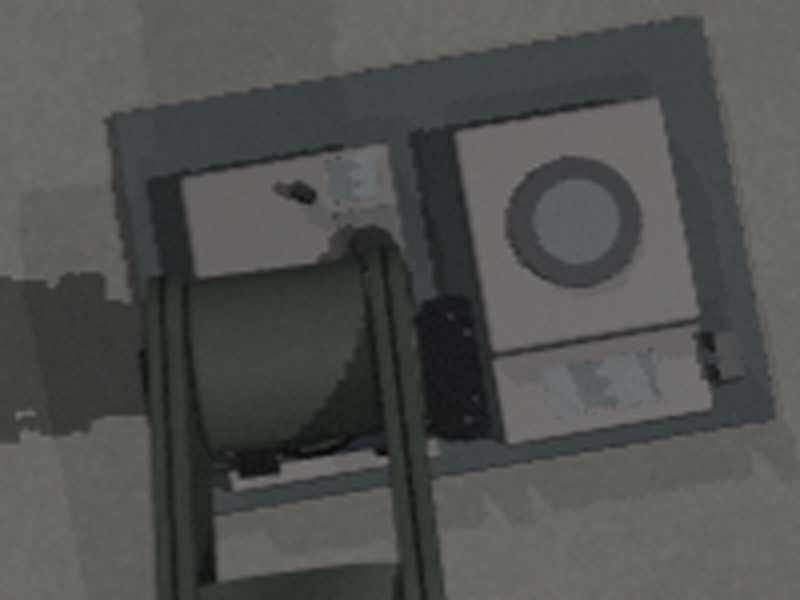

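The open fingers straddle the pin's line; in the scene crop the tips are at about (350,283) and (420,262), and the pin top is at (385,275). A small correction, then down.

```bash
python3 -m creep '-0.5 0.9 0 0 0 0 0; 0 0 0 0 0 0 0; 0 0 0 0 0 0 0'; python3 -m creep '0 0 -1.5 0 0 0 0; 0 0 -1.5 0 0 0 0; 0 0 -1.5 0 0 0 0; 0 0 -1 0 0 0 0;0 0 -0.5 0 0 0 0; 0 0 0 0 0 0 0; 0 0 0 0 0 0 0'; python3 - <<'E'
from h import *
fs=vision.grab_frame("scene")
crop(fs,(350,220),5,150,"pics/sc2.png")
E
```

```text
time_s: 2.67
ee_pos: [452.8, 77.5, 135.0]
ee_rot: [178.6, -0.1, 98.6]
force: [-0.2, -0.5, 0.3]
gripper_width: 45.8
time_s: 3.25
ee_pos: [457.1, 81.2, 79.7]
ee_rot: [177.7, -0.1, 99.0]
force: [-0.5, 0.7, -0.1]
gripper_width: 45.5
```

View pics/sc2.png

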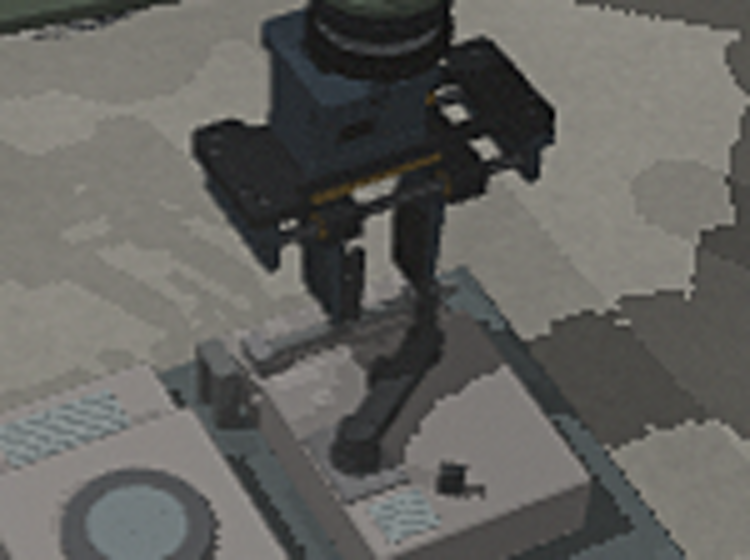

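The pin is between the fingers, closer to the right-hand (-y) one at (355,270). I'm correcting position and tilt, then lowering and closing.

```bash
python3 -m creep '-0.6 -0.6 -0.6 -0.006 0.04 0 0; 0 0 -0.6 0 0 0 0; 0 0 0 0 0 0 0'; python3 -m creep '0 0 0 0 0 0 1; 0 0 0 0 0 0 1; 0 0 0 0 0 0 1; 0 0 0 0 0 0 1; 0 0 0 0 0 0 1; 0 0 0 0 0 0 1' 25
```

```text
time_s: 3.55
ee_pos: [453.0, 75.6, 69.7]
ee_rot: [179.7, -0.1, 99.0]
force: [0.7, -0.3, 0.9]
gripper_width: 45.6
time_s: 4.05
ee_pos: [454.0, 76.4, 71.2]
ee_rot: [179.4, -0.2, 99.0]
force: [0.3, -0.7, -1.9]
gripper_width: 9.6
```

Width is 9.6 mm, so the pin is gripped. I'm sliding the bolt along the deck's -y.

```bash
python3 -m creep '0.08 -0.5 0 0 0 0 1; 0.08 -0.5 0 0 0 0 1; 0.08 -0.5 0 0 0 0 1; 0.08 -0.5 0 0 0 0 1; 0.08 -0.5 0 0 0 0 1; 0.08 -0.5 0 0 0 0 1'; python3 -m creep '0.03 -0.2 0 0 0 0 1; 0.03 -0.2 0 0 0 0 1; 0.03 -0.2 0 0 0 0 1; 0.03 -0.2 0 0 0 0 1'
```

```text
time_s: 4.55
ee_pos: [458.9, 45.3, 71.2]
ee_rot: [179.4, -0.3, 99.0]
force: [-0.6, 1.7, -0.3]
gripper_width: 9.3
time_s: 4.88
ee_pos: [460.1, 37.7, 71.2]
ee_rot: [179.4, -0.6, 98.6]
force: [-1.0, 17.5, -0.6]
gripper_width: 9.5
```

```bash
python3 -m creep '0 -0.2 0 0 0 0 1; 0 -0.2 0 0 0 0 1; 0 -0.2 0 0 0 0 1; 0 -0.2 0 0 0 0 1; 0 -0.2 0 0 0 0 1'; python3 - <<'E'
from h import *
fs=vision.grab_frame("scene")
crop(fs,(345,225),5,150,"pics/sc3.png")
E
```

```text
time_s: 5.3
ee_pos: [460.1, 38.0, 71.2]
ee_rot: [179.2, -1.9, 98.0]
force: [0.7, 11.9, -1.0]
gripper_width: 9.3
```

View pics/sc3.png

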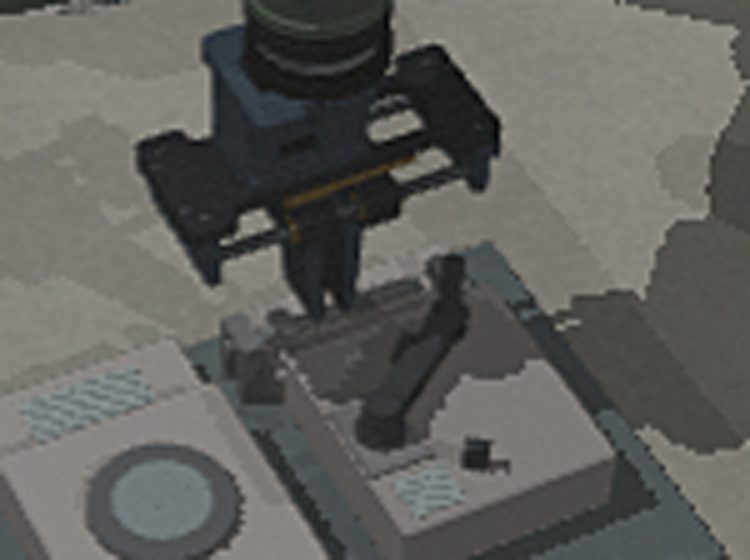

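The bolt stopped against about 12–17 N after 39 mm of travel, close to the predicted home (458,37), with the rod through the keeper at about (245,345). I'm releasing and rising.

```bash
python3 -m creep '0 0 0 0 0 0 0.3; 0 0 0 0 0 0 0.3; 0 0 0 0 0 0 0.3; 0 0 0 0 0 0 0.3'; python3 -m creep '0 0 1.5 0 0.03 0 0.3; 0 0 2 0 0 0 0.3; 0 0 2.5 0 0 0 0.3; 0 0 2.5 0 0 0 0.3; 0 0 0 0 0 0 0.3'; python3 - <<'E'
from h import *
fs=vision.grab_frame("scene")
crop(fs,(345,225),5,150,"pics/sc4.png")
E
```

```text
time_s: 5.68
ee_pos: [460.0, 37.6, 71.2]
ee_rot: [179.2, -1.8, 98.1]
force: [-0.8, -0.6, -0.2]
gripper_width: 31.4
time_s: 6.1
ee_pos: [457.9, 35.3, 158.1]
ee_rot: [-178.6, -1.9, 98.0]
force: [1.4, 0.3, 0.6]
gripper_width: 31.9
```

View pics/sc4.png

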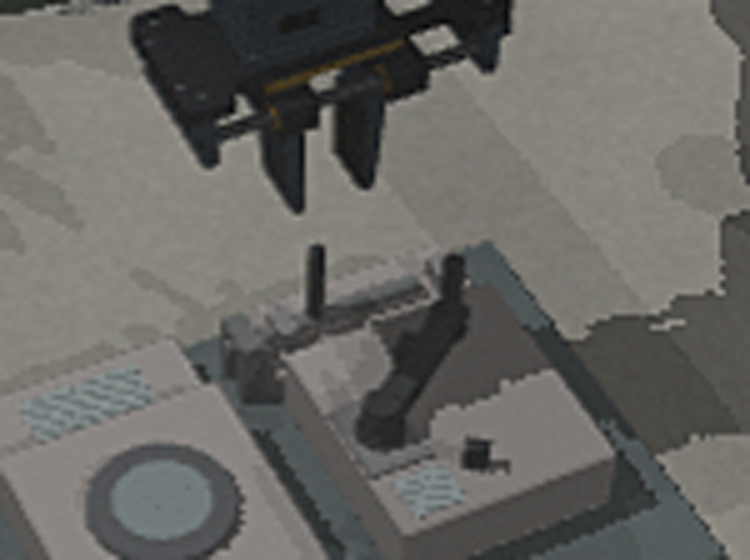

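The pin now stands alone at (318,290) in the crop, by the guide at the keeper end, so the bolt stayed home. Next: over the post, jaws turned to the arm's starting tangent.

```bash
python3 -m creep '0.55 0.78 0 -0.03 -0.029 -0.118 0; 0.55 0.78 0 0 0 -0.118 0; 0.55 0.78 0 0 0 -0.118 0; 0.55 0.78 0 0 0 -0.118 0; 0.55 0.78 0 0 0 -0.118 0; 0.55 0.78 0 0 0 -0.118 0; 0.55 0.78 0 0 0 -0.118 0; 0.55 0.78 0 0 0 -0.118 0; 0 0 0 0 0 0 0; 0 0 0 0 0 0 0'
```

```text
time_s: 6.98
ee_pos: [495.6, 96.2, 145.8]
ee_rot: [-179.4, 0.8, 41.5]
force: [0.0, 0.2, -0.0]
gripper_width: 45.5
```

```bash
python3 -m creep '0.6 0.2 0 0 0 0.03 0; 0 0 0 0 0 0 0'; python3 - <<'E'
from h import *
fs=vision.grab_frame("scene")
crop(fs,(350,225),5,150,"pics/sc5.png")
ft=vision.grab_frame("top")
crop(ft,(290,250),5,150,"pics/top5.png")
E
```

```text
time_s: 7.15
ee_pos: [500.1, 97.1, 144.2]
ee_rot: [-179.3, 1.0, 43.6]
force: [1.3, 0.4, 1.6]
gripper_width: 45.6
```

View pics/sc5.png

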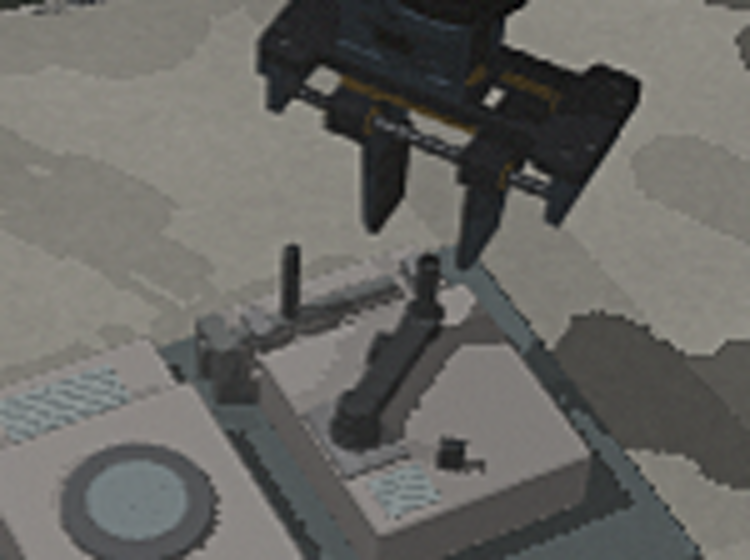

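```bash
python3 - <<'E'
from h import *
fs=vision.grab_frame("scene")
print(proj(fs,[[500.1,97.1,144.2],[500.1,97.1,121],[503,98.6,121],[490,97,121]]))
px=lambda a:(np.array(a)-2)/5+np.array([275,169])
print(px((420,250)),px((428,262)),world(fs,px((428,262)),121),world(fs,px((420,250)),144))
E
```

```text
[[360.76077884 214.02291424]
 [360.16385673 220.15500324]
 [361.06665883 220.79671114]
 [358.84056223 217.54363492]]
[358.6 218.6] [360.2 221. ] [503.05687121  96.13124743 121.        ] [514.0845464   86.04381301 144.        ]
```

View pics/top5.png

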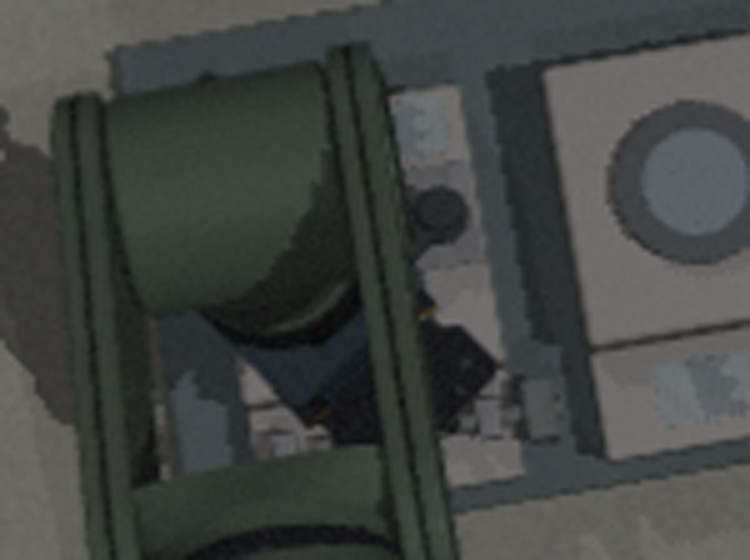

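The visible tips are the near corners of the 32 mm fingers. They back-project to (514,86), where (511,86) is expected, and the post top back-projects to (503,96), so the TCP is over the post within about 3 mm. Lowering.

```bash
python3 -m creep '0 0 -1 0 0 0 0; 0 0 -1 0 0 0 0; 0 0 -0.5 0 0 0 0; 0 0 0 0 0 0 0'; python3 - <<'E'
from h import *
fs=vision.grab_frame("scene")
crop(fs,(350,225),5,150,"pics/sc6.png")
E
```

```text
time_s: 7.63
ee_pos: [497.9, 95.9, 117.6]
ee_rot: [-179.3, 1.0, 43.5]
force: [-0.6, 0.2, 0.3]
gripper_width: 45.7
```

View pics/sc6.png

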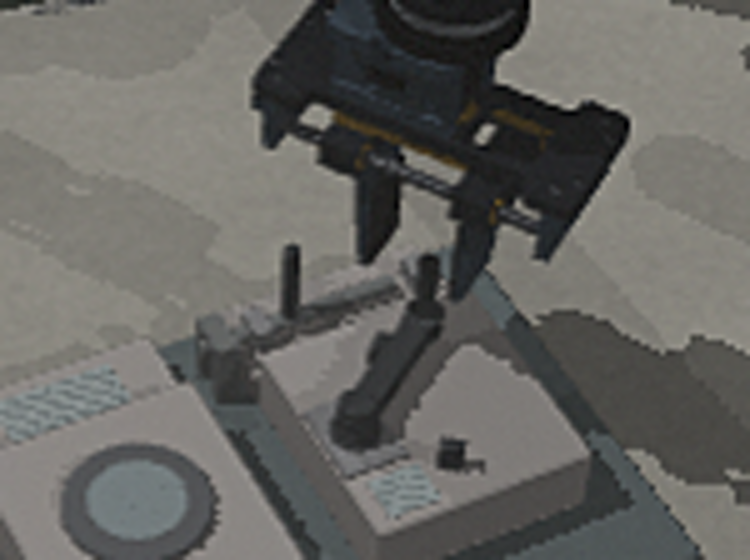

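The post top at (428,262) is between the tips at (365,262) and (455,298). Shift +4/+2 mm and continue down to z of about 92.

```bash
python3 -m creep '0.4 0.2 -0.9 0 0 0 0; 0 0 -0.9 0 0 0 0; 0 0 -0.5 0 0 0 0; 0 0 0 0 0 0 0'; python3 - <<'E'
from h import *
fs=vision.grab_frame("scene")
crop(fs,(350,225),5,150,"pics/sc7.png")
E
```

```text
time_s: 8.02
ee_pos: [502.9, 98.1, 93.2]
ee_rot: [-179.4, 1.0, 43.5]
force: [-0.1, -0.2, 0.3]
gripper_width: 45.4
```

View pics/sc7.png

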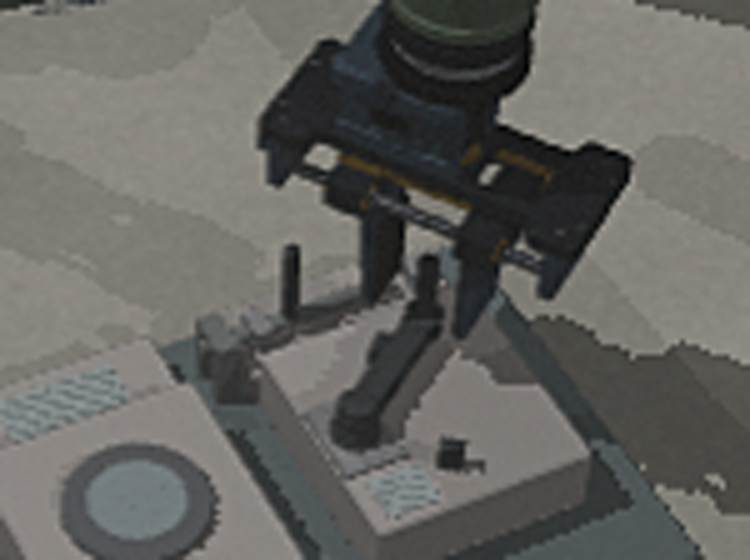

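The post sits level with the pad centres: the offset from the near tip corners is about (+10,-22), where (+11,-23) is expected. Closing.

```bash
python3 -m creep '0 0 0 0 0 0 1; 0 0 0 0 0 0 1; 0 0 0 0 0 0 1; 0 0 0 0 0 0 1; 0 0 0 0 0 0 1; 0 0 0 0 0 0 1' 40
```

```text
time_s: 8.57
ee_pos: [502.7, 97.6, 94.2]
ee_rot: [-179.4, 1.0, 43.5]
force: [-1.1, -1.9, -1.3]
gripper_width: 10.5
```

Width is 10.5 mm, so the post is held. I'm computing the arc steps.

```bash
python3 - <<'E'
import numpy as np
c=np.array([558,41]);a=np.radians(133.9-np.arange(0,75,5))
P=c+80*np.c_[np.cos(a),np.sin(a)]
for p,d in zip(P[1:],np.diff(P,axis=0)):print(p.round(1),(d/10).round(2))
E
```

```text
[507.8 103.3] [0.52 0.46]
[513.4 107.4] [0.56 0.41]
[519.3 111. ] [0.6  0.36]
[525.6 114.1] [0.63 0.31]
[532.1 116.7] [0.65 0.25]
[538.8 118.7] [0.67 0.2 ]
[545.6 120. ] [0.68 0.14]
[552.6 120.8] [0.69 0.08]
[559.5 121. ] [0.7  0.02]
[566.5 120.5] [ 0.7  -0.04]
[573.4 119.5] [ 0.69 -0.1 ]
[580.2 117.9] [ 0.68 -0.16]
[586.8 115.6] [ 0.66 -0.22]
[593.2 112.8] [ 0.64 -0.28]
```

```bash
python3 -m creep '0.52 0.46 0 0 0 -0.087 1; 0.56 0.41 0 0 0 -0.087 1; 0.6 0.36 0 0 0 -0.087 1; 0.63 0.31 0 0 0 -0.087 1' 40
```

```text
time_s: 8.9
ee_pos: [523.3, 111.5, 94.1]
ee_rot: [-179.4, 1.3, 22.8]
force: [-1.1, -1.3, -0.7]
gripper_width: 10.9
```

```bash
python3 -m creep '0.65 0.28 0 0 0 -0.087 1; 0.67 0.22 0 0 0 -0.087 1; 0.68 0.14 0 0 0 -0.087 1; 0.69 0.08 0 0 0 -0.087 1; 0.7 0.02 0 0 0 -0.087 1' 40
```

```text
time_s: 9.32
ee_pos: [556.2, 118.6, 94.1]
ee_rot: [-179.5, 1.5, -3.1]
force: [-1.9, -1.2, 0.8]
gripper_width: 11.1
```

```bash
python3 -m creep '0.7 0 0 0 0 -0.087 1; 0.7 -0.07 0 0 0 -0.087 1; 0.68 -0.14 0 0 0 -0.087 1; 0.66 -0.2 0 0 0 -0.07 1' 40
```

```text
time_s: 9.65
ee_pos: [582.0, 114.1, 94.1]
ee_rot: [-179.7, 1.8, -22.7]
force: [-3.0, 0.7, 1.8]
gripper_width: 11.0
```

```bash
python3 -m creep '0.5 -0.22 0 0 0 0 1; 0.45 -0.22 0 0 0 0 1; 0.3 -0.14 0 0 0 0 1' 40;  python3 -m creep '0.25 -0.13 0 0 0 0 1; 0.25 -0.13 0 0 0 0 1'
```

```text
time_s: 9.9
ee_pos: [589.6, 110.9, 94.1]
ee_rot: [-179.7, 2.6, -22.8]
force: [-8.3, 4.8, 4.0]
gripper_width: 11.0
time_s: 10.07
ee_pos: [589.5, 110.9, 94.1]
ee_rot: [-179.7, 3.3, -22.7]
force: [-7.3, 4.3, 2.6]
gripper_width: 11.0
```

It stopped at 88 mm of chord with about 9 N, where 91.8 mm is expected. I'll push with larger steps to confirm it's the stop, and look.

```bash
python3 -m creep '0.5 -0.27 0 0 0 0 1; 0.6 -0.3 0 0 0 0 1; 0.7 -0.35 0 0 0 0 1; 0.7 -0.35 0 0 0 0 1' 50; python3 - <<'E'
from h import *
from workcell import models
fs=vision.grab_frame("scene")
print(models.mark_of("scene","swing_post"),proj(fs,[593.6,112.7,106]))
crop(fs,(360,235),5,150,"pics/sc8.png")
E
```

```text
time_s: 10.4
ee_pos: [589.3, 111.1, 93.9]
ee_rot: [-179.8, 6.8, -22.5]
force: [-18.1, 10.5, 6.6]
gripper_width: 11.9
[] [[377.7906549 248.0768961]]
```

View pics/sc8.png

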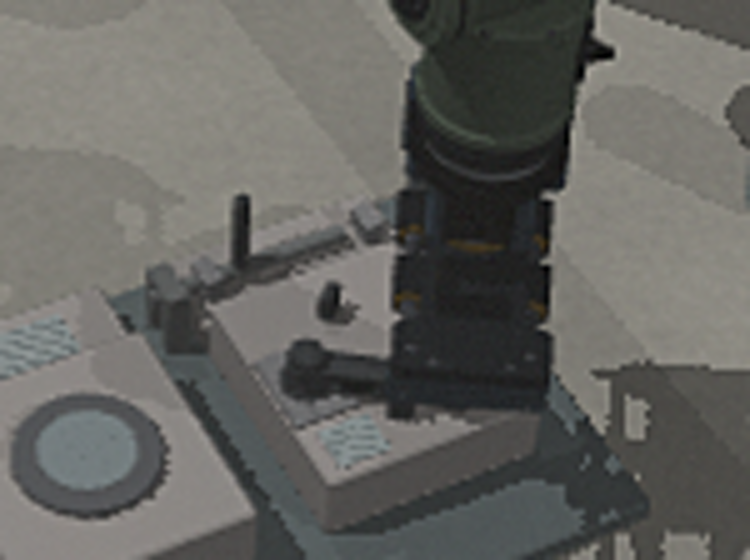

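```bash
python3 - <<'E'
from h import *
fs=vision.grab_frame("scene")
o=np.array([285,179])
piv=np.array([557,41.])
for loc in (55,58,60,65):
    a=np.radians(loc+8.9)
    q=proj(fs,[[*piv,87],[*piv,81],[*(piv+20*np.array([np.cos(a),np.sin(a)])),81],[*(piv+40*np.array([np.cos(a),np.sin(a)])),81]])
    print(loc,((q-o)*5+2).round(0).tolist())
E
python3 - <<'E'
import cv2
i=cv2.imread('pics/sc8.png')[320:440,250:420]
cv2.imwrite('pics/sc8z.png',cv2.convertScaleAbs(cv2.resize(i,None,fx=4,fy=4),alpha=1.8))
E
```

```text
55 [[310.0, 350.0], [309.0, 357.0], [347.0, 362.0], [385.0, 367.0]]
58 [[310.0, 350.0], [309.0, 357.0], [347.0, 361.0], [385.0, 364.0]]
60 [[310.0, 350.0], [309.0, 357.0], [347.0, 360.0], [385.0, 362.0]]
65 [[310.0, 350.0], [309.0, 357.0], [347.0, 357.0], [385.0, 357.0]]
```

View pics/sc8z.png

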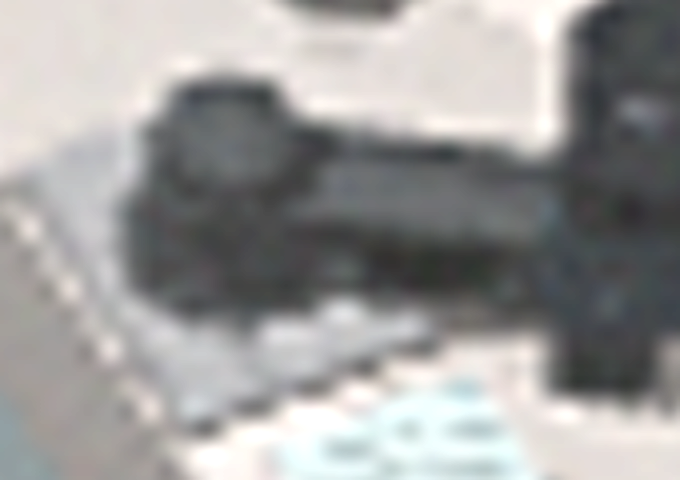

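The arm's plate slope in the image (about 0.12) matches the stop direction (0.13 at 35°), and it doesn't move under 21 N. I'll hold with a moderate push.

```bash
python3 -m creep '0.5 -0.25 0 -0.015 -0.035 0 1; 0.5 -0.25 0 -0.008 -0.018 0 1; 0.5 -0.25 0 -0.008 -0.018 0 1; 0.5 -0.25 0 -0.008 -0.018 0 1; 0.5 -0.25 0 -0.008 -0.018 0 1; 0.5 -0.25 0 -0.008 -0.018 0 1' 50; python3 - <<'E'
from h import *
from workcell import monitor
for _ in range(6):
    fs=vision.grab_frame("scene")
s=monitor.state();print(s["ee_pos"].round(1),s["ee_rot"].round(1),s["force"].round(1),s["gripper_width"],s["qvel"].round(1))
cv2.imwrite("pics/fin.png",fs["img"][:,:,::-1])
E
```

```text
time_s: 11.05
ee_pos: [589.9, 110.9, 93.9]
ee_rot: [179.9, 2.5, -22.1]
force: [-12.3, 6.7, 6.6]
gripper_width: 11.0
[589.9 110.9  93.9] [179.9   2.6 -22.1] [-12.7   6.7   6.8] 10.950555749982641 [-0.   0.1 -0.  -0.   0.  -0. ]
```

View pics/fin.png

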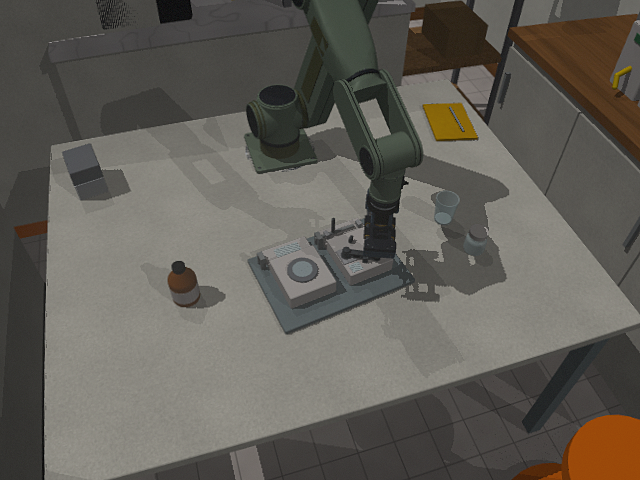

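The arm is held at the stop with a steady 14 N push, and the joints are still. The bottle (184,285), jar (476,238) and beaker (446,208) are where they were, and the pin is at the keeper end (333,226). Handing in.

```bash
python3 - <<'E'
from workcell import job
print(job.job_done())
E
```

```text
the job is handed in; nothing more can be done
None
```

The bolt is home in the keeper and the gripper was holding the tension arm at its stop when I handed the job in, at about 11.5 s of the 48 s allowed. No verdict is reported.

- **Bolt:** I gripped the pin and slid it 39 mm until it met a firm stop at 12–17 N, close to the predicted home position. Pictures after release and at the end show the pin still there.
- **Tension arm:** I gripped the post and swung the arm round its arc until it no longer moved, even when I pushed with about 21 N. I then held it with a steady 14 N or so, with the fingers closed on the post at 11 mm.
- **Other items:** the bottle, jar and beaker are unmoved in the last picture.

**Checks that disagreed or failed:**
- The two cameras differed by about 8 mm in the deck's x position and about 4 mm at the pin and post.
- The post moved about 88–89 mm in a straight line, where 91.8 mm was expected. That puts the arm about 67–69° round, and 66.5° is the minimum. The firm stop and the plate's direction in the picture both fit the stop position.
- The post detector found nothing once the gripper covered the post.

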